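# Free the glued carton from the ratchet clamp

## Robot

A 6-joint arm with a two-finger parallel gripper is mounted at the origin on the work surface. World frame = base frame: x ahead of the robot, y to its left, z up, the work surface at z = 0. Lengths are in mm, angles in rad, forces in N, time in s.
With the tool pointing down it reaches from about 275 to 725 mm from the base axis. Payload 5.6 kg.
Tool frame: the origin (TCP) lies between the finger pads; the fingertips stand 25 mm ahead of it and the grasp point (between the pads) lies 6 mm ahead of it; z points along the fingers, y is the direction in which the jaws open and shut (so a half turn about z gives the same grasp; the last joint's range is limited). The gripper opens to 85 mm and grips with 20 to 120 N. Pads are 22 mm wide; open, the fingers measure 114 mm over their backs; the gripper's body (76 mm by 85 mm) begins 54 mm behind the grasp point. The pads swing forward as they close: fully open they stand 13 mm farther back than shut.
Start: joints at [-1.03, 0.255, 0.108, 0, -1.424, -0.285], TCP at [139.181, -532.092, 256.283] pointing down, gripper open.
Joint ranges: [-2.95, 2.95], [-1.21, 1.97], [-1.09, 1.5], [-2.87, 1.71], [-2.94, -0.07], [-3.05, 3.05]. Speed limits (rad/s): [2.57, 2.57, 3.14, 3.14, 3.14, 3.14].

## Interface

Orientations are given as [roll, pitch, yaw] about the fixed x, y, z axes, in that order (R = Rz(yaw) Ry(pitch) Rx(roll)).
In Python, from station import r gives the robot as it stands.
- The arm moves only by the tool play_rows, never from a script. Its argument "deltas" is one flat list of numbers, 6 for each row, row after row: the shift along the world's x, y, z in mm, then the turn, a rotation vector about the world's x, y, z in rad. In form: [dx, dy, dz, ax, ay, az, dx, dy, dz, ax, ay, az, ...]. A call has exactly 8 rows; each row shifts and turns the commanded pose from where the row before left it; what a row does not reach is not made up. A row lasts 1/12 s, in which the tool goes at most 41.7 mm and 7.16 degrees, less where a joint would pass 70% of its speed; a pose out of reach is approached as far as the arm can. A call is refused whole if a number of a shift passes 41.7 or a number of a turn 0.125, either way. A call with a gripper value outside its range is refused whole. "claw" is the finger opening in mm, from 0 to 85.4, set as the call begins (left out, the last holds). The fingers move at their own pace and stop on an object; "newtons" is the grip in N (left out, the last holds). Time passes only in rows, so rows that do not move let the fingers close, or fill a call up. It gives the time, the measured TCP pose, the force and the opening at its end, in the units of the state.
- r.get_obs(): the state, without advancing time (a new reading comes with each control period).
- r.grab_frame(name): name is "side" or "top" or "wrist"; returns the picture (420x560x3 uint8, red, green, blue); there is no depth.
- r.camera_params(name): a dict with "camera_matrix" (3x3 intrinsics, pixels), "R" (3x3) and "t" (3): a world point X has camera coordinates R X + t. Camera axes: x right, y down, z forward; pixel columns grow to the right and rows downward; lengths in mm; the calibration is good to about 2 mm. A picture is of the moment at which its call begins: read the wrist's pose just before it. camera_params takes no time and is no camera call; for the wrist camera it gives the pose at the moment of the call.
- r.finish_job(): hands the job in, once; it reports no verdict.
The state is a dict: "t": time; "joint_pos": joint angles; "qd": joint speeds; "joint_efforts": joint torques, N m; "tcp_pos": TCP position; "eef_rot": TCP orientation; "wrist_force": force on the tool from outside, world axes, zero at the start; "wrist_torque": the same for the moment, N m; "gripper_width": finger opening in mm.
Only numpy, scipy, OpenCV 4.12 (cv2) and the standard library are available. Lean on these libraries where they do the work, as an engineer would, in place of code of your own. Each camera call takes 0.05 s, during which the arm holds its last target. There are 200 camera calls.

## Task

The glue on the small carton in the ratchet clamp has set: push the red-knobbed pawl lever over so that it lies flipped away from the carton, then draw the yellow jaw all the way back to its stop. Then slide the carton, upright and without lifting it because its bottom flaps are still weak, out sideways onto the green board so that it sits well on it, and leave the lever flipped and the jaw back. Do not disturb the blue box, the tape roll or the jar.

Things in the scene. Friction and masses are not known exactly. Their poses are not given: they have to be found in the camera images.
- clamp: Fixed bench clamp, aluminium base 12 mm thick. Origin on the table under the middle of the clamped carton's place; x runs from the pawl end (-x, nearer the robot, base ends at -225 mm) to a fixed blue fence (inner face x = 29 mm, 110 mm wide, top z = 48 mm); z up. Bed under the carton: 62 mm to either side. Pawl shaft along y at x = -128, z = 51.5 mm between blue cheeks (|y| < 18 mm, top z = 62 mm).
- pawl (a joint): Pawl angle, rad. 0: tooth in the rack, lever leans 30 degrees towards the carton; the jaw cannot move back. 1.15: lever flipped to lean 36 degrees away from the carton, tooth clear, jaw free. Upright is about 0.52; the heavy knob falls to whichever side it leans and stays there, so push it past upright. Takes under 1 N at the knob.
- pawl_knob (a point): Centre of the red ball knob, 20 mm across, on a steel lever 8 mm thick, 85 mm from the shaft. At pawl 0 it is at clamp x = -85.5, y = -34, z = 125 mm; it swings over the shaft in the clamp's x-z plane towards -x (upright: z = 136 mm; flipped: x = -178 mm, z = 120 mm).
- jaw (a joint): Jaw travel, m: 0 clamped on the carton (1 mm play), 0.055 drawn fully back against its stop, along the clamp's -x, away from the fence. Sliding friction about 2.5 N; it stays where it is left. With the pawl engaged it is blocked after about 1 mm.
- jaw_post (a point): Centre of the top of the black round post, 14 mm thick, that stands on the yellow jaw from z = 50 to 105 mm; at clamp x = -37, y = 22 mm with the jaw at 0. Push or pull it towards the clamp's -x to draw the jaw back. Jaw plate: 16 mm thick, 106 mm wide, top z = 51 mm; 45 mm high lips at its ends hold both ends of the carton until the jaw is back.
- carton: Small brown cardboard carton, loose, 0.2 to 0.35 kg, 56 mm (its x, along the clamp) by 90 mm (its y, sideways) by 56 mm high. Origin at the centre of its underside, which rests on the bed 12 mm above the table, so its top is at 68 mm.
- green_board: Fixed green square board 150 x 150 mm, 11 mm thick (1 mm below the bed), beside the bed on one side of the clamp and parallel to it, 3 to 5 mm gap. Origin on the table under its centre, axes parallel to the clamp's. On which side it lies varies.
- red_board: Fixed red board of the same size on the other side of the clamp (not the place for this carton). Origin on the table under its centre.
- blue_box: Bystander: loose blue box 72 x 112 x 51 mm high, beyond the fence. Origin at the centre of its underside.
- tape_roll: Bystander: loose roll of brown tape lying flat, 90 mm across, 48 mm high. Origin at the centre of its underside.
- grease_jar: Bystander: loose jar 64 mm across, 70 mm high. Origin at the centre of its underside.
Mind the look-alikes: they are no part of the job. What is shaped like the carton but pink is not meant.

How it is judged:
By the outcome, as a careful person would: the job done as asked, in the order asked, and still so for the second after the job is handed in, with the robot touching nothing.
It also fails if it takes over 51 s, if anything falls off the work surface, if the arm or the gripper's body presses on something with over 40 N, if the wrist force passes 120 N, or if a joint passes its speed limit or range.

## Working session

There is one attempt and no reset: what is moved stays moved. The work goes in short steps, Python scripts to look and compute and a tool call to move; the robot and the scene stay as the last step left them, time stands still between calls to the robot, and variables do not carry over. Pictures are saved under pics/ and viewed, about 8 in all and at most 12, crops included, and the job is handed in when it is done.

Besides the shell and the picture viewer there is one more tool, called as name(argument=value, ...) on one line, values as JSON. play_rows: Moves the arm, as the interface text tells. Its arguments: {"type":"object","properties":{"deltas":{"type":"array"},"claw":{"type":"number"},"newtons":{"type":"number"}},"required":["deltas"]}

```bash
ls; mkdir -p pics
python3 - <<'E'
from station import r
import cv2,numpy as np
np.set_printoptions(precision=2,suppress=True)
o=r.get_obs();print(o['t'],o['tcp_pos'],o['eef_rot'],o['gripper_width'])
for n in['top','side']:
    cv2.imwrite(f'pics/{n}0.png',cv2.cvtColor(r.grab_frame(n),cv2.COLOR_RGB2BGR))
    p=r.camera_params(n);print(n,p['camera_matrix'],p['R'],p['t'])
E
```

```text
pics
0.0 [ 139.1  -531.65  255.4 ] [ 3.14 -0.   -2.89] 85.23717401066658
top [[466.85   0.   283.93]
 [  0.   466.85 209.75]
 [  0.     0.     1.  ]] [[ 0.02 -1.   -0.01]
 [-0.99 -0.02 -0.14]
 [ 0.14  0.01 -0.99]] [  5.35 604.34 939.25]
side [[461.66   0.   280.49]
 [  0.   461.66 207.47]
 [  0.     0.     1.  ]] [[-0.72 -0.7  -0.01]
 [-0.46  0.48 -0.75]
 [ 0.53 -0.53 -0.66]] [457.09 365.33 777.7 ]
```

View pics/top0.png

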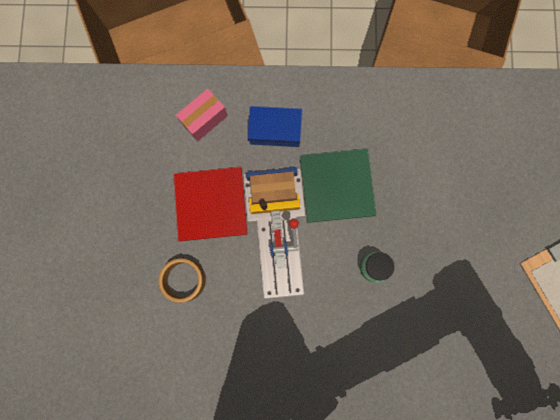

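View pics/side0.png

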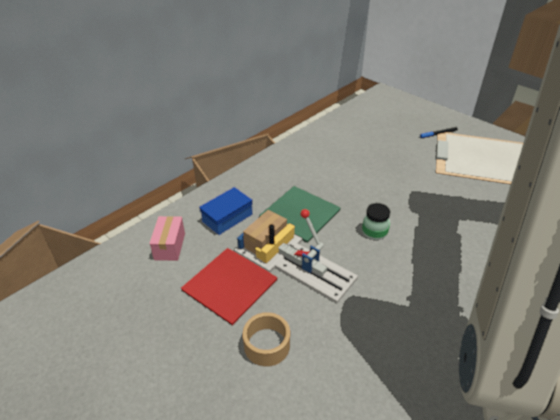

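The top view has the green board to the right (-y) around px (338,186), the red board to the left (210,204), and the carton at (272,187) between fence and yellow jaw. The knob is at (294,223), the post at (263,204), the jar at (378,266) and the tape at (181,280). The side view agrees, with the knob at (305,213) and the post at (271,230). Next I measure these.

```bash
cat > h.py <<'E'
import cv2,numpy as np
np.set_printoptions(precision=2,suppress=True)
def P(p): return p['camera_matrix']@np.c_[p['R'],p['t']]
def plane(p,uv,z):
    uv=np.atleast_2d(uv).astype(float); M=P(p); H=np.c_[M[:,0],M[:,1],M[:,2]*z+M[:,3]]
    return cv2.perspectiveTransform(uv[None],np.linalg.inv(H))[0]
def tri(p1,u1,p2,u2):
    X=cv2.triangulatePoints(P(p1),P(p2),np.float64(u1).reshape(2,1),np.float64(u2).reshape(2,1)).ravel();return X[:3]/X[3]
def proj(p,X):
    x=P(p)@np.r_[X,1];return x[:2]/x[2]
def blob(im,lo,hi,box):
    h=cv2.cvtColor(im,cv2.COLOR_BGR2HSV);m=cv2.inRange(h,np.array(lo),np.array(hi))
    k=np.zeros_like(m);x0,y0,x1,y1=box;k[y0:y1,x0:x1]=255;m&=k
    n,l,s,c=cv2.connectedComponentsWithStats(m);i=1+s[1:,4].argmax()
    ct=max(cv2.findContours((l==i).astype('u1'),0,cv2.CHAIN_APPROX_NONE)[0],key=len)
    return c[i],s[i,4],ct[:,0,:]
E
python3 - <<'E'
from h import *
from station import r
t=r.camera_params('top');s=r.camera_params('side')
T=cv2.imread('pics/top0.png');S=cv2.imread('pics/side0.png')
def rect(nm,lo,hi,box,z):
    c,a,ct=blob(T,lo,hi,box);w=plane(t,ct,z).astype('f4');q=cv2.minAreaRect(w);print(nm,a,q)
    return np.array(q[0])
g=rect('green',(50,60,30),(90,255,255),(290,140,390,230),11)
rd=rect('red',(0,150,80),(6,255,255),(165,160,252,245),11)
print('angle of -y axis->',np.degrees(np.arctan2(*(rd-g)[::-1]))-90,'mid',(g+rd)/2)
rect('bluebox',(105,100,40),(130,255,255),(240,100,310,150),51)
rect('carton',(8,60,60),(20,255,255),(248,168,300,202),68)
rect('yellow',(22,150,120),(35,255,255),(240,190,310,220),51)
kt=blob(T,(0,150,100),(6,255,255),(284,214,304,234));ks=blob(S,(0,150,100),(6,255,255),(295,203,315,220))
print('knob',kt[:2],ks[:2],tri(t,kt[0],s,ks[0]))
big=lambda I,b:cv2.resize(I[b[1]:b[3],b[0]:b[2]],None,fx=5,fy=5,interpolation=cv2.INTER_CUBIC)
a=big(T,(235,160,310,305));b=big(S,(225,195,365,300))
h=max(a.shape[0],b.shape[0]);f=lambda x:cv2.copyMakeBorder(x,0,h-x.shape[0],0,0,0)
o=np.hstack([f(a),f(b)]);print(o.shape);cv2.imwrite('pics/crop0.png',cv2.resize(o,None,fx=.72,fy=.72))
E
```

```text
green 4556 ((665.0862426757812, -98.33191680908203), (148.896240234375, 149.1429901123047), 6.734475612640381)
red 4631 ((620.0830688476562, 178.10986328125), (149.22084045410156, 149.56649780273438), 6.722260475158691)
angle of -y axis-> 9.246319417522542 mid [642.58  39.89]
bluebox 1962 ((783.0076904296875, 40.11811828613281), (112.65364837646484, 83.79791259765625), 87.76024627685547)
carton 1263 ((648.6061401367188, 36.09172821044922), (60.66604995727539, 101.13042449951172), 0.9470569491386414)
yellow 158 ((613.0800170898438, 19.448007583618164), (13.734223365783691, 68.98497009277344), 5.400769233703613)
knob (array([293.2 , 223.14]), np.int32(69)) (array([304.59, 213.22]), np.int32(49)) [566.97  -3.59 124.3 ]
(725, 1075, 3)
```

View pics/crop0.png

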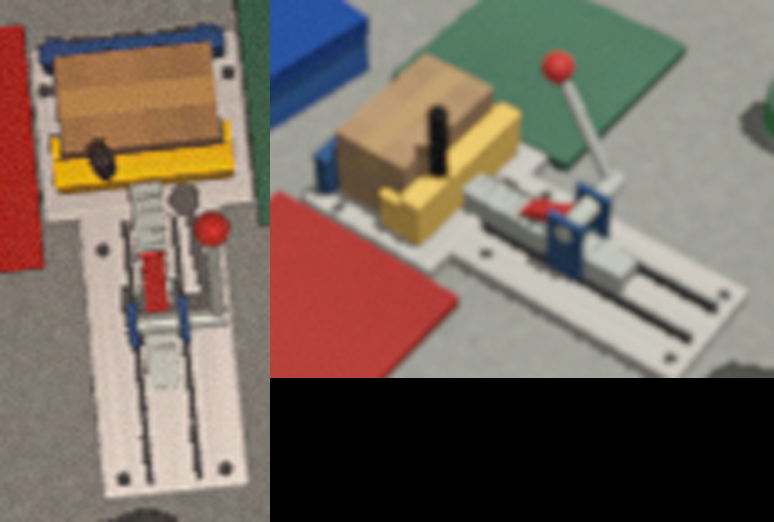

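The crop shows the post standing on the carton's left (+y) half and the knob on the green side. It also shows clamp yaw of about +6.7°. The knob and the midpoint of the two boards agree on a clamp origin near (647.7, 40.4). I'm moving above the pre-flip pose with the fingers shut.

play_rows(deltas=[19.3,22.2,0,0,0,0.06,19.3,22.2,0,0,0,0.06,19.3,22.2,0,0,0,0.06,19.3,22.2,0,0,0,0.06,19.3,22.2,0,0,0,0.06,19.3,22.2,0,0,0,0.06,19.3,22.2,0,0,0,0.06,19.3,22.2,0,0,0,0.06], claw=0, newtons=40)

```text
t: 0.77
tcp_pos: [294.1, -353.1, 256.0]
eef_rot: [3.141, 0.0, -2.403]
wrist_force: [0.6, -0.5, -1.1]
gripper_width: -0.1
```

play_rows(deltas=[19.3,22.2,0,0,0,0.06,19.3,22.2,0,0,0,0.06,19.3,22.2,0,0,0,0.06,19.3,22.2,0,0,0,0.06,19.3,22.2,0,0,0,0.06,19.3,22.2,0,0,0,0.06,19.3,22.2,0,0,0,0.06,19.3,22.2,0,0,0,0.06])

```text
t: 1.43
tcp_pos: [448.5, -175.5, 256.0]
eef_rot: [3.141, 0.0, -1.923]
wrist_force: [0.6, -0.7, 0.0]
gripper_width: -0.1
```

play_rows(deltas=[19.3,22.2,0,0,0,0.06,19.3,22.2,0,0,0,0.06,19.3,22.2,0,0,0,0.06,19.3,22.2,0,0,0,0.06,19.3,22.2,0,0,0,0.06,19.3,22.2,0,0,0,0.06,19.3,22.2,0,0,0,0.06,19.3,22.2,0,0,0,0.06])

```text
t: 2.1
tcp_pos: [602.9, 2.0, 255.7]
eef_rot: [3.141, 0.0, -1.443]
wrist_force: [0.1, -0.0, 0.5]
gripper_width: -0.1
```

Run:
```python
from h import *
from station import r
o=r.get_obs();print(o['t'],o['tcp_pos'],o['eef_rot'],o['gripper_width'],o['joint_pos'],o['wrist_force'])
p=r.camera_params('wrist')
w=cv2.cvtColor(r.grab_frame('wrist'),cv2.COLOR_RGB2BGR);cv2.imwrite('pics/w1.png',w)
np.save('w1.npy',P(p))
s=r.camera_params('side')
S=cv2.cvtColor(r.grab_frame('side'),cv2.COLOR_RGB2BGR);cv2.imwrite('pics/s1.png',S)
c=np.cos(.1175);q=np.sin(.1175)
for nm,a,b,z in[('knob',-85.5,-34,125),('post',-37,22,105),('car+-',28,45,68),('car--',28,-45,68),('fence',29,55,48),('fence-',29,-55,48)]:
    X=np.array([647.7+c*a-q*b,40.4+q*a+c*b,z]);x=proj(p,X);y=proj(s,X);print(nm,X,x,y)
    for I,v in((w,x),(S,y)):
        cv2.drawMarker(I,(int(v[0]),int(v[1])),(255,0,255),cv2.MARKER_CROSS,8,1)
cv2.imwrite('pics/ws1.png',cv2.resize(np.vstack([w,S[100:350]]),None,fx=.89,fy=.89))
```

```text
2.1 [602.91   1.98 255.74] [ 3.14  0.   -1.44] -0.08054380182848302 [ 0.26  0.36  0.26 -0.   -1.47 -0.13] [ 0.08 -0.04  0.48]
knob [566.78  -3.39 125.  ] [337.43 211.75] [304.5  213.06]
post [608.38  57.91 105.  ] [271.16 270.17] [271.01 224.84]
car+- [670.23  88.37  68.  ] [203.08 274.76] [242.48 230.47]
car-- [680.78  -1.01  68.  ] [197.15 179.67] [267.46 209.18]
fence [670.05  98.42  48.  ] [207.08 274.86] [239.84 239.06]
fence- [682.95 -10.82  48.  ] [200.58 164.48] [269.99 213.  ]
```

View pics/ws1.png

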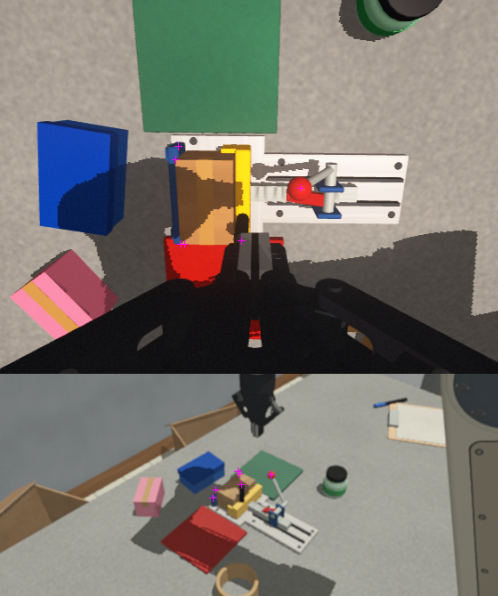

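The overlay fits: the projected knob, post, fence and carton corners sit within a few px of the picture. I'm descending beside the knob on the carton side and pushing it over towards -x.

play_rows(deltas=[-0.1,-0.2,-14.8,0,0,-0.001,-0.1,-0.2,-14.8,0,0,-0.001,-0.1,-0.2,-14.8,0,0,-0.001,-0.1,-0.2,-14.8,0,0,-0.001,-0.1,-0.2,-14.8,0,0,-0.001,-0.1,-0.2,-14.8,0,0,-0.001,-0.1,-0.2,-14.8,0,0,-0.001,-0.1,-0.2,-14.8,0,0,-0.001])

```text
t: 2.87
tcp_pos: [601.0, -1.3, 136.9]
eef_rot: [3.141, 0.0, -1.455]
wrist_force: [0.2, -0.2, -0.3]
gripper_width: 0.3
```

play_rows(deltas=[-6.2,-0.7,0,0,0,0,-6.2,-0.7,0,0,0,0,-6.2,-0.7,0,0,0,0,-6.2,-0.7,0,0,0,0,-6.2,-0.7,0,0,0,0,-6.2,-0.7,0,0,0,0,-6.2,-0.7,0,0,0,0,-6.2,-0.7,0,0,0,0])

```text
t: 3.53
tcp_pos: [551.2, -6.6, 138.1]
eef_rot: [-3.141, 0.0, -1.454]
wrist_force: [-0.1, -0.4, -0.1]
gripper_width: -0.1
```

play_rows(deltas=[-6.2,-0.7,0,0,0,0,-6.2,-0.7,0,0,0,0,-6.2,-0.7,0,0,0,0,-6.2,-0.7,0,0,0,0,-6.2,-0.7,0,0,0,0,-6.2,-0.7,0,0,0,0,-6.2,-0.7,0,0,0,0,-6.2,-0.7,0,0,0,0])

```text
t: 4.2
tcp_pos: [501.8, -12.2, 137.9]
eef_rot: [3.142, -0.0, -1.454]
wrist_force: [-0.1, -0.3, -0.1]
gripper_width: -0.1
```

Run:
```python
from h import *
from station import r
o=r.get_obs();print(o['t'],o['tcp_pos'],o['eef_rot'],o['wrist_force'])
s=r.camera_params('side');S=cv2.cvtColor(r.grab_frame('side'),cv2.COLOR_RGB2BGR);cv2.imwrite('pics/s2.png',S)
c=np.cos(.1175);q=np.sin(.1175)
a,b=-178,-34;X=np.array([647.7+c*a-q*b,40.4+q*a+c*b,120]);print('flipped expected',proj(s,X))
print('seen',blob(S,(0,150,100),(6,255,255),(290,190,370,262))[:2])
for d in(25,38):print('tip',d,proj(s,o['tcp_pos']-np.array([0,0,d])))
cv2.imwrite('pics/s2c.png',cv2.resize(S[150:310,220:380],None,fx=3,fy=3))
```

```text
4.2 [501.75 -12.17 137.88] [ 3.14 -0.   -1.45] [-0.1  -0.32 -0.06]
flipped expected [340.92 232.75]
seen (array([304.34, 246.31]), np.int32(74))
tip 25 [330.07 229.5 ]
tip 38 [329.71 233.89]
```

View pics/s2c.png

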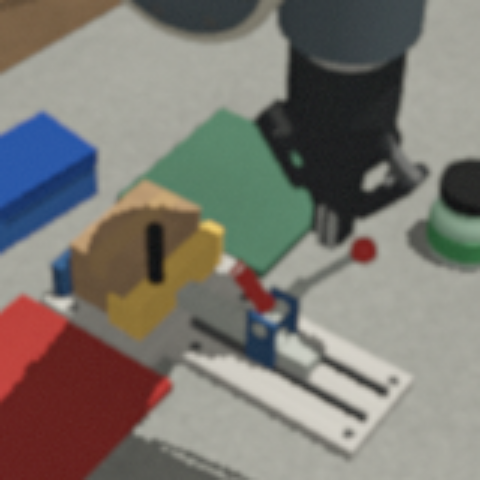

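The lever is flipped: the knob is at side px (341,233), where (340.9,232.7) was predicted for full flip. The fingertip sits about 25 mm ahead of the TCP. Next I go over the post and draw the jaw back.

play_rows(deltas=[5,0,14,0,0,0,5,0,14,0,0,0,20.9,12.2,0,0,0,0,20.9,12.2,0,0,0,0,20.9,12.2,0,0,0,0,20.9,12.3,0,0,0,0,20.9,12.3,0,0,0,0,20.9,12.3,0,0,0,0])

```text
t: 4.92
tcp_pos: [638.6, 62.0, 165.7]
eef_rot: [3.141, -0.0, -1.454]
wrist_force: [1.6, 0.3, 0.7]
gripper_width: 0.5
```

play_rows(deltas=[0,0,0,0,0,0,0,0,-12,0,0,0,0,0,-12,0,0,0,0,0,-12,0,0,0,0,0,-12,0,0,0,0,0,-10,0,0,0,0,0,-5,0,0,0,0,0,0,0,0,0])

```text
t: 5.58
tcp_pos: [636.9, 61.2, 101.5]
eef_rot: [3.139, -0.0, -1.454]
wrist_force: [-0.7, 0.5, -0.2]
gripper_width: -0.0
```

play_rows(deltas=[-5,-0.6,0,0,0,0,-5,-0.6,0,0,0,0,-5,-0.6,0,0,0,0,-5,-0.6,0,0,0,0,-5,-0.6,0,0,0,0,-5,-0.6,0,0,0,0,-5,-0.6,0,0,0,0,-5,-0.6,0,0,0,0])

```text
t: 6.25
tcp_pos: [597.9, 56.7, 103.7]
eef_rot: [-3.14, 0.0, -1.454]
wrist_force: [3.4, 0.5, 2.2]
gripper_width: 0.1
```

play_rows(deltas=[-2.5,-0.3,0,0,0,0,-2.5,-0.3,0,0,0,0,-2.5,-0.3,0,0,0,0,-2.5,-0.3,0,0,0,0,-2.5,-0.3,0,0,0,0,-2.5,-0.3,0,0,0,0,-2.5,-0.3,0,0,0,0,-2.5,-0.3,0,0,0,0])

```text
t: 6.92
tcp_pos: [577.6, 54.2, 102.8]
eef_rot: [3.142, 0.0, -1.454]
wrist_force: [3.2, 0.7, 1.7]
gripper_width: -0.0
```

play_rows(deltas=[-1,-0.1,0,0,0,0,-1,-0.1,0,0,0,0,-1,-0.1,0,0,0,0,-1,-0.1,0,0,0,0,0,0,0,0,0,0,0,0,0,0,0,0,0,0,0,0,0,0,0,0,0,0,0,0])

```text
t: 7.58
tcp_pos: [574.6, 53.9, 102.9]
eef_rot: [-3.14, -0.0, -1.454]
wrist_force: [6.2, 0.4, 0.2]
gripper_width: -0.1
```

play_rows(deltas=[-1,-0.1,0,0,0,0,-1,-0.1,0,0,0,0,-1,-0.1,0,0,0,0,0,0,0,0,0,0,0,0,0,0,0,0,0,0,0,0,0,0,0,0,0,0,0,0,0,0,0,0,0,0])

```text
t: 8.25
tcp_pos: [574.3, 53.9, 103.1]
eef_rot: [-3.134, 0.0, -1.453]
wrist_force: [14.7, -0.9, -6.8]
gripper_width: -0.1
```

The force rises to 15 N with no further travel, so the jaw is on its stop. I'm backing off, opening slightly and going to the carton's +y end, then looking.

play_rows(deltas=[4,0.5,6,0,0,0,4,0.5,12,0,0,0,9.5,9.5,4,0,0,0,9.5,9.5,0,0,0,0,9.5,9.5,0,0,0,0,9.5,9.5,0,0,0,0,9.5,9.5,0,0,0,0,9.5,9.5,0,0,0,0], claw=20)

```text
t: 8.92
tcp_pos: [634.6, 111.6, 123.5]
eef_rot: [3.137, -0.0, -1.454]
wrist_force: [-0.5, 0.5, -0.1]
gripper_width: 19.8
```

Run:
```python
from h import *
from station import r
o=r.get_obs();print(o['t'],o['tcp_pos'],o['eef_rot'],o['gripper_width'])
s=r.camera_params('side');S=cv2.cvtColor(r.grab_frame('side'),cv2.COLOR_RGB2BGR)
w=r.camera_params('wrist');W=cv2.cvtColor(r.grab_frame('wrist'),cv2.COLOR_RGB2BGR)
c=np.cos(.1175);q=np.sin(.1175)
for a,b,z in[(-92,22,105),(-28,45,68),(28,45,68),(-28,-45,68),(28,-45,68)]:
    X=np.array([647.7+c*a-q*b,40.4+q*a+c*b,z])
    for I,p in((S,s),(W,w)):
        v=proj(p,X);cv2.drawMarker(I,(int(v[0]),int(v[1])),(255,0,255),cv2.MARKER_CROSS,6,1)
a=cv2.resize(S[150:310,210:380],None,fx=2.3,fy=2.3);b=cv2.resize(W,None,fx=.76,fy=.76)
h=max(a.shape[0],b.shape[0]);f=lambda x:cv2.copyMakeBorder(x,0,h-x.shape[0],0,0,0)
cv2.imwrite('pics/c3.png',np.hstack([f(a),f(b)])[:,:800])
```

```text
8.9167 [634.58 111.55 123.47] [ 3.14 -0.   -1.45] 19.77429350063766
```

View pics/c3.png

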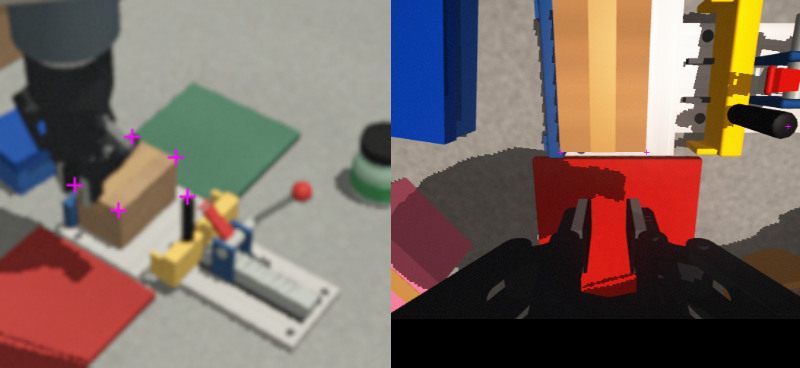

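The picture shows the jaw back: the post is at its predicted fully-back position, (187,197) in the left view. The lever is flipped and the carton is undisturbed at its place. I'm lowering behind its +y end and pushing it low along the clamp's -y.

play_rows(deltas=[0.4,0,-10,0,0,0,0.4,0,-10,0,0,0,0.4,0,-10,0,0,0,0.4,0,-10,0,0,0,0.4,0,-10,0,0,0,0.4,0,-10,0,0,0,0.4,0,-10,0,0,0,0,0,-3.5,0,0,0])

```text
t: 9.68
tcp_pos: [637.6, 111.2, 49.0]
eef_rot: [3.139, -0.0, -1.454]
wrist_force: [-0.5, 0.7, -1.3]
gripper_width: 19.8
```

play_rows(deltas=[0.7,-6,0,0,0,0,0.7,-6,0,0,0,0,0.7,-5,0,0,0,0,0.6,-5,0,0,0,0,0.6,-5,0,0,0,0,0.6,-5,0,0,0,0,0.6,-5,0,0,0,0,0.6,-5,0,0,0,0])

```text
t: 10.35
tcp_pos: [644.0, 69.2, 51.8]
eef_rot: [-3.141, 0.0, -1.454]
wrist_force: [-0.6, 2.3, 0.9]
gripper_width: 20.2
```

play_rows(deltas=[0.7,-6,0,0,0,0,0.7,-6,0,0,0,0,0.7,-6,0,0,0,0,0.7,-6,0,0,0,0,0.7,-6,0,0,0,0,0.7,-6,0,0,0,0,0.7,-6,0,0,0,0,0.7,-6,0,0,0,0])

```text
t: 11.02
tcp_pos: [649.6, 21.0, 51.7]
eef_rot: [-3.141, 0.0, -1.454]
wrist_force: [0.4, 3.6, 4.3]
gripper_width: 20.0
```

play_rows(deltas=[0.6,-5,0,0,0,0,0.6,-5,0,0,0,0,0.6,-5,0,0,0,0,0.6,-5,0,0,0,0,0.6,-5,0,0,0,0,0.6,-5,0,0,0,0,0.6,-5,0,0,0,0,0.6,-5,0,0,0,0])

```text
t: 11.68
tcp_pos: [653.5, -19.2, 50.7]
eef_rot: [3.14, -0.0, -1.454]
wrist_force: [-0.0, 2.5, 1.4]
gripper_width: 20.0
```

Run:
```python
from h import *
from station import r
o=r.get_obs();print(o['t'],o['tcp_pos'],o['wrist_force'])
S=cv2.cvtColor(r.grab_frame('side'),cv2.COLOR_RGB2BGR);W=cv2.cvtColor(r.grab_frame('wrist'),cv2.COLOR_RGB2BGR)
a=cv2.resize(S[150:310,210:380],None,fx=2.3,fy=2.3);b=cv2.resize(W,None,fx=.73,fy=.73)
h=max(a.shape[0],b.shape[0]);f=lambda x:cv2.copyMakeBorder(x,0,h-x.shape[0],0,0,0)
cv2.imwrite('pics/c4.png',np.hstack([f(a),f(b)])[:,:800])
```

```text
11.6833 [653.53 -19.23  50.69] [-0.01  2.54  1.37]
```

View pics/c4.png

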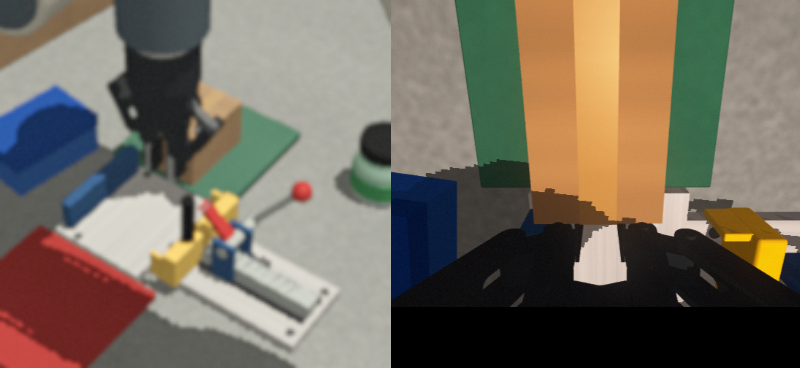

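The carton is straight and upright, mostly on the green board (right view), with 24 mm to go.

play_rows(deltas=[0.5,-4,0,0,0,0,0.5,-4,0,0,0,0,0.5,-4,0,0,0,0,0.4,-4,0,0,0,0,0.4,-3,0,0,0,0,0.3,-2.5,0,0,0,0,0.2,-2,0,0,0,0,0,0,0,0,0,0])

```text
t: 12.45
tcp_pos: [656.9, -42.6, 51.5]
eef_rot: [-3.142, -0.0, -1.454]
wrist_force: [-1.1, -0.3, -0.4]
gripper_width: 20.3
```

play_rows(deltas=[-0.4,4,0,0,0,0,-0.7,6,0,0,0,0,-0.7,6,0,0,0,0,0,3,10,0,0,0,0,0,20,0,0,0,0,0,25,0,0,0,0,0,25,0,0,0,0,0,25,0,0,0])

```text
t: 13.12
tcp_pos: [655.0, -22.5, 158.6]
eef_rot: [-3.141, -0.0, -1.453]
wrist_force: [1.1, 0.0, -0.5]
gripper_width: 19.9
```

play_rows(deltas=[0,20,20,0,0,0,0,25,20,0,0,0,-10,25,20,0,0,0,-20,25,10,0,0,0,-20,25,0,0,0,0,-20,25,0,0,0,0,-20,25,0,0,0,0,-20,25,0,0,0,0])

```text
t: 13.78
tcp_pos: [543.8, 173.4, 227.5]
eef_rot: [-3.14, 0.0, -1.453]
wrist_force: [0.7, 0.9, 0.4]
gripper_width: 20.0
```

Run:
```python
from h import *
from station import r
o=r.get_obs();print(o['t'],o['tcp_pos'],o['wrist_force'])
t=r.camera_params('top');s=r.camera_params('side')
S=cv2.cvtColor(r.grab_frame('side'),cv2.COLOR_RGB2BGR);T=cv2.cvtColor(r.grab_frame('top'),cv2.COLOR_RGB2BGR)
c,a,ct=blob(T,(8,60,60),(20,255,255),(290,140,390,230));print('carton top blob',a,cv2.minAreaRect(plane(t,ct,68).astype('f4')))
C=np.cos(.1175);q=np.sin(.1175)
for a,b,z in[(-92,22,105),(-178,-34,120)]+[(1+i*28,-139.8+j*45,67) for i in(-1,1) for j in(-1,1)]:
    X=np.array([647.7+C*a-q*b,40.4+q*a+C*b,z])
    for I,p in((S,s),(T,t)):
        v=proj(p,X);cv2.drawMarker(I,(int(v[0]),int(v[1])),(255,0,255),cv2.MARKER_CROSS,4,1)
cv2.imwrite('pics/c5.png',np.hstack([cv2.resize(S[140:320,200:390],None,fx=2.1,fy=2.1),cv2.resize(T[90:270,200:390],None,fx=2.1,fy=2.1)]))
```

```text
13.7833 [543.83 173.42 227.51] [0.69 0.89 0.35]
carton top blob 1390 ((660.94775390625, -97.7340087890625), (64.5203857421875, 94.65319061279297), 6.726857662200928)
```

View pics/c5.png

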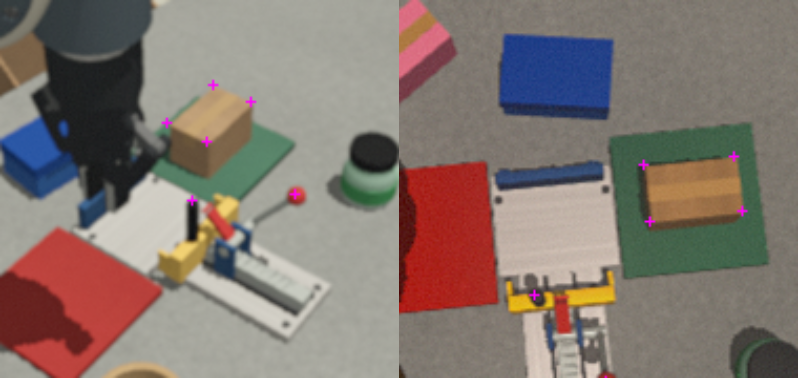

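The carton sits upright, square and centred on the green board, within a few mm of the target corners. The lever is flipped, the jaw is back and the robot is clear, so I'm handing in.

```bash
python3 -c "
from station import r
print(r.finish_job())"
```

```text
the job is handed in; nothing more can be done
None
```

The job is done and handed in at about 14 s of the 51 s allowed; no verdict was reported.

- **Lever:** I pushed the red-knobbed lever over with shut fingers. The knob was seen at side pixel (341, 233), against a predicted (340.9, 232.7) for fully flipped.
- **Jaw:** I pushed the post back until the force rose to about 15 N with no further travel. The post then stood at its predicted fully-back position.
- **Carton:** I pushed it low from its far end onto the green board, never gripping or lifting it. The push force was about 2 to 4 N, and the carton stayed upright and straight.

**Last checks:** The carton's measured centre is about (661, -98), against a board centre of (665, -98), at the same 6.7° angle. The 4 mm difference in x probably comes from the carton's side face being included in the top-view outline. The lever was still flipped, the jaw still back, and the robot was touching nothing.

The blue box and jar looked undisturbed. The tape roll was cut off in the last crops, so I did not check it at the end, but the arm never went near it. No check failed.

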